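Unlatch and prise open the microscope slide case

ROBOT

A 7-joint arm with a two-finger parallel gripper is mounted at the origin on the work surface. World frame = base frame: x ahead of the robot, y to its left, z up, the work surface at z = 0. Lengths are in m, angles in degrees, forces in N, time in s.
With the tool pointing down it reaches from about 0.425 to 0.875 m from the base axis. Payload 4.7 kg.
Tool frame: the origin (TCP) lies at the very end of the fingers, on their centre line; the grasp point (between the pads) lies 19 mm behind it; z points along the fingers, y is the line along which they close (so a half turn about z gives the same grasp; the last joint's range is limited). The gripper opens to 87 mm and grips with 3 to 60 N. Pads are 19 mm wide; open, the fingers measure 117 mm over their backs; the gripper's body (75 mm by 190 mm) begins 51 mm behind the grasp point.
Start: joints at [-68.291, 18.392, -4.016, 83.108, 1.295, 78.541, -3.26], TCP at [0.232, 0.607, 0.223] pointing down, gripper open.
Joint ranges: [-163.93, 163.93], [-17.29, 119.83], [-79.2, 71.16], [3.27, 140.29], [-89.18, 269.18], [5.43, 117.66], [-154.24, 154.24]. Speed limits (degrees/s): [147.25, 147.25, 180, 180, 180, 180, 180].

INTERFACE

Orientations are given as [roll, pitch, yaw] about the fixed x, y, z axes, in that order (R = Rz(yaw) Ry(pitch) Rx(roll)).
In Python, from cell import get_obs, cams, ticket, finder gives the robot as it stands.
- The arm moves only by the shell command python3 -m creep 'ROWS' [FORCE]. ROWS is text: rows parted by semicolons, each of 5 numbers parted by spaces: the shift along the world's x, y, z in m, then the turn about the world's z in degrees, then the finger opening in m, from 0 to 0.087. A call has 1 to 8 rows; each row shifts and turns the commanded pose from where the row before left it; what a row does not reach is not made up. A row lasts 1/8 s, in which the tool goes at most 62.5 mm and 10.7 degrees, less where a joint would pass 70% of its speed; a pose out of reach is approached as far as the arm can. A call with a gripper value outside its range is refused whole. The fingers move at their own pace and stop on an object; FORCE is the grip in N (left out, the last holds). Time passes only in rows, so rows that do not move let the fingers close. It gives the time, the measured TCP pose, the force, the opening and the grip force at its end, in the units of the state.
- get_obs(): the state, without advancing time (a new reading comes with each control period).
- cams.read_camera(name): name is "side" or "top"; returns the picture (400x640x3 uint8, red, green, blue); there is no depth.
- cams.calibration(name): a dict with "fx", "fy", "cx", "cy" (pixels), "k1" (the pictures are not rectified: a ray, as slopes to the right and down, at radius r is drawn at 1 + k1 r^2 times it, then the intrinsics apply), "extrinsics" (4x4, takes a point from world to camera coordinates). Camera axes: x right, y down, z forward; pixel columns grow to the right and rows downward; lengths in m; the calibration is good to about 2 mm. A picture is of the moment at which its call begins. calibration takes no time and is no camera call.
- ticket.sign_off(): hands the job in; it is judged then, once.
Trained networks look in the newest picture that a camera, given by its name, has taken for a name from the list of things; names that differ only in an ending like _2 or _b are one class to them, and where a whole thing is asked for, a point or a joint stands for the part that bears it (a point fixed in the world has none). Each returns a list of dicts, best first, with "p" (0 to 1); they miss things now and then, are a little off and sometimes report something else, mostly with a low value. They report only what shows in the picture. A call takes as long as a camera call. They do not tell look-alikes from the thing itself.
- finder.masks_of(name, camera): "mask" (400x640 bool, what is visible of it) and "xy" ([column, row] in pixels, amid what is visible of it).
- finder.tip_of(name, camera): "xy" ([column, row] in pixels: a listed point, or the origin of a listed thing).
The state is a dict: "time_s": time; "qpos": joint angles; "joint_velocities": joint speeds; "effort": joint torques, N m; "tool_pos": TCP position; "tool_rot": TCP orientation; "force": force on the tool from outside, world axes, zero at the start; "wrist_torque": the same for the moment, N m; "grip_width": finger opening in m; "grasp_force": force on a finger pad.
Only numpy, scipy, OpenCV 4.12 (cv2) and the standard library are available. Lean on these libraries where they do the work, as an engineer would, in place of code of your own. Each camera call takes 0.05 s, during which the arm holds its last target. There are 200 camera calls.

TASK

Open the wooden slide case: swing the latch lever on its front clear of the lid, then slip the blade of the flat spatula into the slot in the front of the case and lever the lid up (it is flush, so fingers find no hold), and open it until it stands by itself, upright or leaning back. Lay the spatula back down on the table. Leave the jar, the beaker and the amber bottle standing where they are.

Things in the scene. Friction and masses are not known exactly. Their poses are not given: they have to be found in the camera images.
- case: Wooden box for microscope slides, fixed to the table, 130 (x) x 200 (y) x 60 mm high, its lid 6.5 mm more. Origin: centre of its underside, on the table. x points from the front (slot and latch) to the back (hinge), z up. Walls 8 mm; inside a slide holder up to 45 mm above the table
- lid (a joint): Lid, 130 x 200 x 6 mm, flush with the case all round, no handle. 0 = shut, grows as it opens, 1.57 = upright, 1.9 = leaning back on its stop. Friction hinge: it stays where it is left
- case_hinge (a point): Middle of the lid's hinge line, at the back top edge of the case, 60.5 mm above the table (the level of the shut lid's underside); the line runs along the case's y; same axes as the case
- lid_edge (a point): Middle of the lid's free (front) edge, 130 mm from the hinge line; moves with the lid
- slot (a point): Middle of the mouth of the slot in the case's front face, right under the lid, 35 mm to the -y side of the middle, above a thin steel strip: 54 mm wide (case y), 9.5 mm high (51 to 60.5 mm above the table), open through the 8 mm front wall to the inside; free depth inside above the slide holder. Same axes as the case: x points into the slot
- latch (a joint): Steel latch lever on the front of the case, turning about a vertical pin. 0 = pointing straight back over the lid (case +x), grows as it swings towards the case's +y, stop at 2.3. From 1.42 up it is clear of the lid; below that it bars the lid. It stays where it is left; about 1 N at the grip moves it
- latch_pivot (a point): Pin of the latch lever, 16 mm in front of the case's front face and 50 mm to the +y side of its middle, 72.5 mm above the table
- latch_grip (a point): Middle of the upright round grip at the latch lever's free end: 12 mm across, 60 mm from the pin, from 74 to 98 mm above the table. The lever's flat arm, 12 mm wide, lies from 68.5 to 76.5 mm above the table
- spatula: Flat spatula, loose on the table, 70 g: wooden handle 90 long x 16 wide x 20 mm high, then a straight steel blade 65 long x 20 wide x 3 mm thick at the handle's mid height (10 mm above its underside). Origin: centre of the handle's underside; x runs to the blade, whose end is at x = 110 mm; z up
- spatula_tip (a point): Middle of the blade's end
- jar: Bystander: clear specimen jar with a red cap, 50 mm across, 64 mm high, loose; origin at the centre of its underside
- beaker: Bystander: clear plastic beaker, 66 mm across, 85 mm high, loose; origin at the centre of its underside
- stain: Bystander: small amber bottle, 36 mm across, 85 mm high, loose; origin at the centre of its underside
- brush: Bystander: brush, 140 mm long, loose on the table; it may swap places with the spatula
There are look-alikes about, which are no part of the job. Of the things like the spatula, leave any that is pink; of the rest the larger one is meant.

How it is judged:
By the outcome, as a careful person would: the job done as asked, in the order asked, and still so for the second after the job is handed in, with the robot touching nothing.
It also fails if it takes over 69 s, if anything falls off the work surface, if the arm or the gripper's body presses on something with over 40 N, if the wrist force passes 120 N, or if a joint passes its speed limit or range.

## Working session

There is one attempt and no reset: what is moved stays moved. The work goes in short steps, Python scripts to look and compute and a shell command to move; the robot and the scene stay as the last step left them, time stands still between calls to the robot, and variables do not carry over. Pictures are saved under pics/ and viewed, at most 10 in all, crops included, and the job is handed in when it is done.

```bash
ls; mkdir -p pics
cat > h.py <<'E'
import numpy as np, cv2
from cell import get_obs, cams, ticket, finder
def ray(cam,xy):
    c=cams.calibration(cam);E=np.array(c["extrinsics"])
    d=np.array([(xy[0]-c["cx"])/c["fx"],(xy[1]-c["cy"])/c["fy"]])
    u=d.copy()
    for _ in range(20): u=d/(1+c["k1"]*(u@u))
    R=E[:3,:3];o=-R.T@E[:3,3];v=R.T@np.array([*u,1]);return o,v/np.linalg.norm(v)
def atz(cam,xy,z):
    o,v=ray(cam,xy);return o+v*(z-o[2])/v[2]
def tri(a,b,ca="side",cb="top"):
    o1,v1=ray(ca,a);o2,v2=ray(cb,b)
    s=np.linalg.lstsq(np.c_[v1,-v2],o2-o1,rcond=None)[0]
    p,q=o1+s[0]*v1,o2+s[1]*v2;return (p+q)/2,np.linalg.norm(p-q)
def proj(cam,p):
    c=cams.calibration(cam);E=np.array(c["extrinsics"]);q=E[:3,:3]@np.array(p)+E[:3,3]
    u=q[:2]/q[2];u=u*(1+c["k1"]*(u@u));return np.array([c["fx"]*u[0]+c["cx"],c["fy"]*u[1]+c["cy"]])
def snap(cam,n=None):
    im=cams.read_camera(cam)
    if n: cv2.imwrite("pics/%s.png"%n,im[:,:,::-1])
    return im
E
python3 - <<'E'
from h import *
np.set_printoptions(precision=4,suppress=True)
o=get_obs();print(o["tool_pos"],o["tool_rot"],o["time_s"])
for c in("side","top"):
    snap(c,"a_"+c);print(c,"cam at",ray(c,(320,200))[0])
    for n in("spatula","spatula_tip","case","lid_edge","case_hinge","slot","latch_pivot","latch_grip","jar","beaker","stain","brush"):
        print(n,[(np.round(r["xy"],1).tolist(),round(r["p"],2)) for r in finder.tip_of(n,c)[:4]])
E
```

```text
pics
[0.2317 0.6067 0.2215] [-179.8932    0.0049  159.0994] 0.0
side cam at [ 0.5014 -0.6509  0.7881]
spatula [([299.9, 251.5], 0.91), ([190.9, 350.6], 0.91), ([252.6, 209.1], 0.51)]
spatula_tip [([165.5, 308.9], 0.87), ([337.0, 219.2], 0.63), ([224.1, 221.9], 0.5)]
case [([329.6, 157.3], 0.97)]
lid_edge []
case_hinge [([329.6, 120.9], 0.58), ([389.0, 188.2], 0.45)]
slot [([350.9, 153.5], 0.9)]
latch_pivot [([319.8, 160.1], 0.59)]
latch_grip [([317.2, 137.8], 0.43)]
jar [([311.2, 204.9], 0.86)]
beaker [([390.5, 185.6], 0.87)]
stain [([375.7, 280.7], 0.67)]
brush []
top cam at [ 0.3736 -0.0536  1.1408]
spatula [([438.0, 289.4], 0.88), ([350.5, 203.7], 0.74), ([301.0, 253.1], 0.59), ([279.7, 120.9], 0.3)]
spatula_tip [([322.0, 174.6], 0.73), ([407.9, 314.1], 0.72), ([248.5, 154.4], 0.68), ([317.9, 278.3], 0.64)]
case [([230.8, 172.3], 0.66), ([379.5, 141.5], 0.16)]
lid_edge [([250.8, 166.4], 0.73)]
case_hinge [([197.4, 171.1], 0.95)]
slot [([249.4, 154.1], 0.69)]
latch_pivot [([259.5, 188.0], 0.74)]
latch_grip [([238.6, 191.0], 0.56)]
jar [([261.9, 189.9], 0.2)]
beaker [([280.9, 120.1], 0.63)]
stain [([249.9, 152.9], 0.67), ([377.4, 142.3], 0.49)]
brush [([417.3, 215.5], 0.93)]
```

View pics/a_side.png

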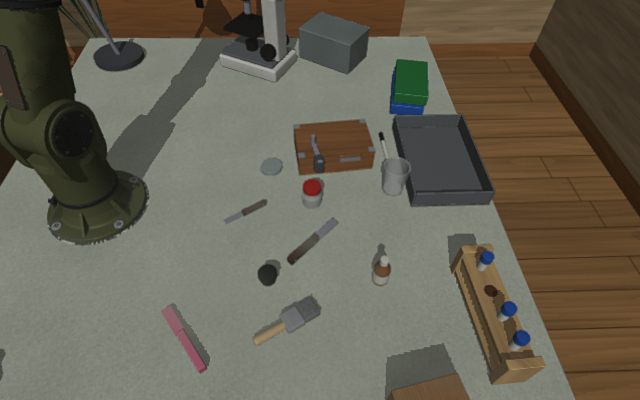

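View pics/a_top.png

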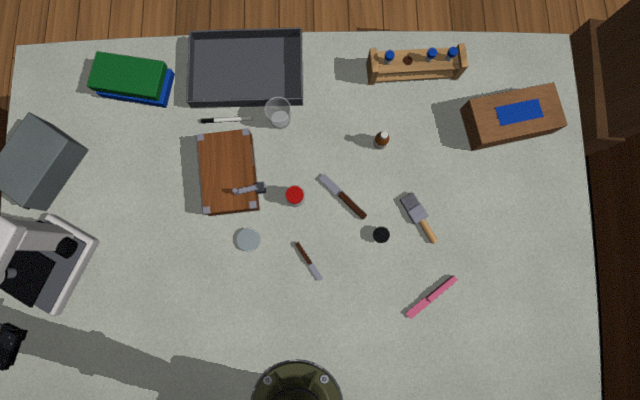

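The side view shows the case at (335,147), with the latch grip at about (316,137), the slot strip near (350,158), the jar at (312,193), the beaker at (395,177) and the amber bottle at (382,270). The dark-handled spatula runs from (290,262) to (337,220), the small look-alike is at (245,211), and the pink one is at (185,340).

In the top view the large dark spatula runs from its handle end (366,217) to its tip (321,176). The case's front faces right. The latch grip is at (236,191), and the latch is shut.

Run:
```python
from h import *
np.set_printoptions(precision=4,suppress=True)
for n,a,b in[("spat",(299.9,251.5),(350.5,203.7)),("tip",(337,219.2),(322,174.6)),("hinge",(329.6,120.9),(197.4,171.1)),("slot",(350.9,153.5),(249.4,154.1)),("pivot",(319.8,160.1),(259.5,188)),("grip",(317.2,137.8),(238.6,191)),("case",(329.6,157.3),(230.8,172.3))]:
    print(n,*tri(a,b))
I={c:snap(c) for c in("side","top")}
S=[cv2.resize(I["side"][90:290,220:420],(800,600),interpolation=3)[:, :],cv2.resize(I["top"][95:245,180:380],(800,600),interpolation=3)]
for s,n in zip(S,("b_side","b_top")): cv2.imwrite("pics/%s.png"%n,s[:,:,::-1])
for n in("jar","beaker","stain"):
    for c in("side","top"):
        for r in finder.masks_of(n,c)[:2]:
            y,x=np.nonzero(r["mask"]);print(n,c,round(r["p"],2),np.round(r["xy"],1),x.min(),x.max(),y.min(),y.max(),len(x))
```

```text
spat [ 0.4979 -0.1496 -0.0012] 0.01236658701904361
tip [ 0.5801 -0.0762  0.0177] 0.0036476587307776665
hinge [0.5834 0.2314 0.0638] 0.003470134153866683
slot [0.6276 0.1036 0.0596] 0.003223820465558484
pivot [0.5437 0.0786 0.0624] 0.007393459303155279
grip [0.5356 0.1246 0.0956] 0.013705783946165371
case [ 0.5865  0.1607 -0.0058] 0.013987167173205533
jar side 0.89 [312.1 193.5] 302 321 179 207 478
jar side 0.22 [289.4 319.5] 253 320 298 344 1185
jar top 0.68 [295.5 194.6] 285 304 184 206 342
beaker side 0.92 [392.6 174.2] 383 410 157 196 855
beaker side 0.58 [316.2 148. ] 310 322 135 161 164
beaker top 0.66 [278.7 114.1] 265 290 97 129 675
stain side 0.73 [381.2 273.7] 372 390 257 285 409
stain top 0.75 [378.8 141.7] 372 388 132 150 240
stain top 0.21 [221.7 167.7] 196 256 128 213 4226
```

View pics/b_side.png

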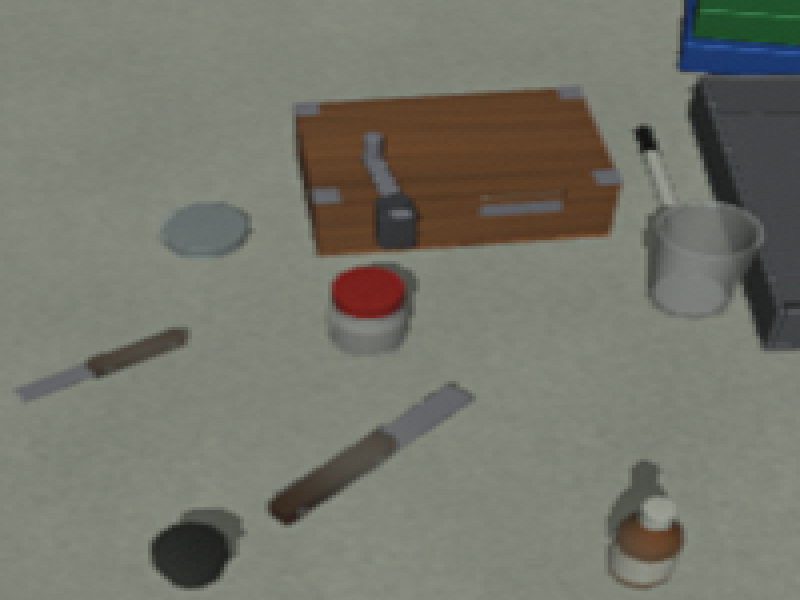

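View pics/b_top.png

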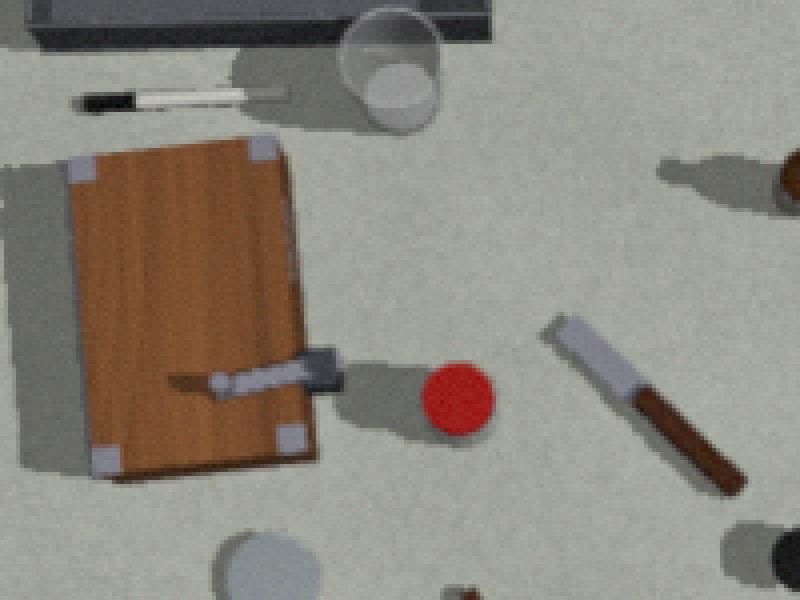

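The crops are sharp enough to read off the lid corners, the grip and the ends of the spatula. I'll fit the poses from those.

```bash
cat > fit.py <<'E'
from h import *
from scipy.optimize import least_squares
np.set_printoptions(precision=4,suppress=True)
T=lambda u,v:(180+(u+.5)/4-.5,95+(v+.5)/4-.5)
S=lambda u,v:(220+(u+.5)/4-.5,90+(v+.5)/3-.5)
corn=[("bf",(65,-100),T(68,157),S(580,88)),("ff",(-65,-100),T(276,136),S(618,182)),("fn",(-65,100),T(314,460),S(314,200)),("bn",(65,100),T(93,478),S(295,105))]
for n,_,t,s in corn: print(n,*tri(s,t))
def w(p,q,z):
    c,s=np.cos(p[2]),np.sin(p[2]);return [p[0]+c*q[0]-s*q[1],p[1]+s*q[0]+c*q[1],z]
def res(p): return np.concatenate([np.r_[proj("top",w(p,[q[0]/1e3,q[1]/1e3],.0665))-t,proj("side",w(p,[q[0]/1e3,q[1]/1e3],.0665))-s] for _,q,t,s in corn])
r=least_squares(res,[.58,.16,1.6]);p=r.x
print("case",p[:2],np.degrees(p[2]),"res px",r.fun)
if __name__=="__main__":
    print("slot",w(p,[-.065,-.035],.056),"pin",w(p,[-.081,.05],.0725),"hinge",w(p,[.065,0],.0605))
    g,e=tri(S(373,137),T(219,383));print("grip top",g,e)
    pin=np.array(w(p,[-.081,.05],.0725));d=g-pin;print("latch ang",np.degrees(np.arctan2(d[1],d[0])-p[2]),np.hypot(*d[:2]))
    for a in(g and 0 if False else 0,45,85,100,110): 
        t=p[2]+np.radians(a);print(a,pin[:2]+.06*np.array([np.cos(t),np.sin(t)]))
    for n,s,t in[("hend",S(280,511),T(738,486)),("junc",S(390,438),T(640,388)),("tip",S(464,392),T(570,326))]: print(n,*tri(s,t))
    for n,s,t in[("jar cap",S(368,290),T(459,399)),("beaker base",S(690,295),T(400,98)),("beaker rim",S(708,232),T(390,55))]: print(n,*tri(s,t))
    print(atz("top",(382,139),.08),"disk",atz("top",(247,240),0))
E
python3 fit.py
```

```text
bf [0.6798 0.2354 0.0645] 0.00018620939801277243
ff [0.6887 0.1042 0.069 ] 0.00011810099379176555
fn [0.4891 0.0806 0.0754] 0.007251677127067174
bn [0.4797 0.2167 0.0641] 0.002869394850084878
case [0.5843 0.1598] 95.23061674986515 res px [ 0.4769  0.4571 -0.5526 -0.1307  0.1516 -0.1792  0.2928  0.7035 -1.9536
 -1.6872 -0.7407  1.3179  0.2178 -0.2989 -0.8858 -0.2455]
slot [np.float64(0.6250817908796308), np.float64(0.09823130140170051), 0.056] pin [np.float64(0.5418943813903132), np.float64(0.07454892604666939), 0.0725] hinge [np.float64(0.5783761219363277), np.float64(0.22449919315791292), 0.0605]
grip top [0.5308 0.1336 0.0977] 0.0015319552419426532
latch ang 5.374857050148012 0.0600880121895188
0 [0.5364 0.1343]
45 [0.4958 0.1129]
85 [0.4819 0.0743]
100 [0.484  0.0588]
110 [0.4876 0.049 ]
hend [ 0.4694 -0.1812  0.013 ] 0.0009968681092841732
junc [ 0.5331 -0.1204  0.0162] 0.0010614565698506902
tip [ 0.5769 -0.0765  0.0138] 0.0037756121212114556
jar cap [ 0.5232 -0.0068  0.0602] 0.0008561494701258705
beaker base [0.7335 0.032  0.0019] 0.0019134292371880235
beaker rim [0.7343 0.0321 0.0805] 0.0021733296347744356
[ 0.6529 -0.2244  0.08  ] disk [0.4161 0.1184 0.    ]
```

Run:
```python
from h import *
np.set_printoptions(precision=3,suppress=True)
print("tcp px",proj("top",[.232,.607,.22]),proj("side",[.232,.607,.22]))
for q in((95,240),(45,310),(60,290),(80,215),(85,155),(40,210)): print(q,[atz("top",q,z)[:2] for z in(0,.04,.1)])
for q in((220,70),(290,76),(297,60),(300,60),(355,70)): print("side",q,[atz("side",q,z)[:2] for z in(0,.04)])
print("scope head tri",tri((245,27),(68,247)),tri((268,52),(68,247)))
```

```text
tcp px [  6.258 325.336] [207.874   0.743]
(95, 240) [array([0.422, 0.519]), array([0.42 , 0.498]), array([0.418, 0.468])]
(45, 310) [array([0.24 , 0.653]), array([0.245, 0.628]), array([0.252, 0.591])]
(60, 290) [array([0.293, 0.612]), array([0.295, 0.588]), array([0.3  , 0.553])]
(80, 215) [array([0.488, 0.563]), array([0.484, 0.541]), array([0.478, 0.509])]
(85, 155) [array([0.649, 0.557]), array([0.64 , 0.536]), array([0.625, 0.504])]
(40, 210) [array([0.503, 0.678]), array([0.498, 0.652]), array([0.492, 0.614])]
side (220, 70) [array([0.231, 0.585]), array([0.245, 0.522])]
side (290, 76) [array([0.469, 0.546]), array([0.471, 0.485])]
side (297, 60) [array([0.494, 0.643]), array([0.495, 0.577])]
side (300, 60) [array([0.505, 0.642]), array([0.505, 0.577])]
side (355, 70) [array([0.693, 0.576]), array([0.683, 0.514])]
scope head tri (array([0.375, 0.462, 0.219]), np.float64(0.047153550413591525)) (array([0.402, 0.542, 0.09 ]), np.float64(0.0015088582593691124))
```

```bash
python3 -m creep '0.002 -0.05 0.005 0 0.05; 0.002 -0.05 0.005 0 0.05; 0.002 -0.05 0 -6 0.05; 0.002 -0.05 0 -6 0.05; 0.036 -0.033 0 -8 0.05; 0.036 -0.033 0 -8 0.05; 0.036 -0.033 0 -8 0.05; 0.036 -0.033 0 -8 0.05' 10
```

```text
time_s: 2.7
tool_pos: [0.385, 0.2741, 0.233]
tool_rot: [179.9, -0.0, 114.8]
force: [0.9, 0.4, 0.2]
grip_width: 0.0505
grasp_force: 0.0
```

```bash
python3 -m creep '0.036 -0.035 -0.02 -4 0.05; 0.036 -0.035 -0.02 -4 0.05; 0.036 -0.035 -0.02 -4 0.05; 0.036 -0.033 -0.02 -4 0.05; 0 0 0 0 0.05; 0 0 0 0 0.05' 10
python3 - <<'E'
from h import *
o=get_obs();print(o["tool_pos"],o["tool_rot"])
import cv2
a=snap("side");b=snap("top")
A=cv2.resize(a[70:220,260:410],(400,400),interpolation=2);B=cv2.resize(b[110:260,165:315],(400,400),interpolation=2)
cv2.imwrite("pics/c.png",np.hstack([A,B])[:,:,::-1])
E
```

```text
time_s: 3.45
tool_pos: [0.5276, 0.1378, 0.1526]
tool_rot: [-180.0, -0.0, 99.1]
force: [-0.3, 0.2, 0.6]
grip_width: 0.0501
grasp_force: 0.0
[0.52762139 0.13779402 0.15258637] [-1.79977507e+02 -2.67674422e-02  9.91262033e+01]
```

View pics/c.png

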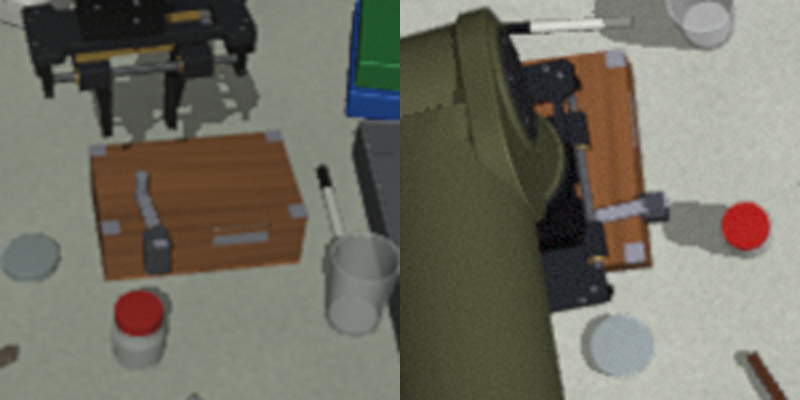

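The open fingers straddle the grip, which is at about (142,185) in the left panel. I'll lower the tool and close on it.

```bash
python3 -m creep '0.0035 -0.004 -0.03 0 0.05; 0 0 -0.025 0 0.05; 0 0 -0.016 0 0.05; 0 0 0 0 0; 0 0 0 0 0; 0 0 0 0 0; 0 0 0 0 0' 10
```

```text
time_s: 4.42
tool_pos: [0.5319, 0.1334, 0.0823]
tool_rot: [179.9, -0.0, 99.1]
force: [-0.4, -0.3, -0.3]
grip_width: 0.0182
grasp_force: 0.0
```

```bash
python3 -m creep '0 0 0 0 0; 0 0 0 0 0' 10
python3 - <<'E'
import numpy as np
pin=np.array([.5419,.0745]);p=np.array([.5319,.1334])
a0=np.degrees(np.arctan2(*(p-pin)[::-1]));r=np.hypot(*(p-pin));print(a0,r)
q=p
for k in range(1,12):
    t=np.radians(a0+10*k);n=pin+r*np.array([np.cos(t),np.sin(t)]);print(k,np.round(n-q,4),np.round(n,3),a0+10*k-95.2);q=n
E
```

```text
time_s: 4.68
tool_pos: [0.5315, 0.1334, 0.0819]
tool_rot: [180.0, -0.0, 99.1]
force: [-0.8, -0.0, 2.3]
grip_width: 0.0117
grasp_force: 10.0
99.63575414246378 0.059742865682857894
1 [-0.0101 -0.0026] [0.522 0.131] 14.435754142463779
2 [-0.0095 -0.0043] [0.512 0.126] 24.43575414246378
3 [-0.0086 -0.0059] [0.504 0.121] 34.43575414246378
4 [-0.0074 -0.0073] [0.496 0.113] 44.43575414246378
5 [-0.006  -0.0085] [0.49  0.105] 54.43575414246378
6 [-0.0045 -0.0094] [0.486 0.095] 64.43575414246378
7 [-0.0028 -0.01  ] [0.483 0.085] 74.43575414246378
8 [-0.001  -0.0104] [0.482 0.075] 84.43575414246378
9 [ 0.0008 -0.0104] [0.483 0.064] 94.43575414246378
10 [ 0.0026 -0.0101] [0.486 0.054] 104.43575414246378
11 [ 0.0043 -0.0095] [0.49  0.045] 114.43575414246378
```

```bash
python3 -m creep '-0.01 -0.0026 0 8 0; -0.0095 -0.0043 0 8 0; -0.0086 -0.006 0 8 0; -0.0074 -0.0073 0 8 0; -0.006 -0.0085 0 8 0' 10;  python3 -m creep '-0.0045 -0.0094 0 8 0; -0.0028 -0.01 0 8 0; -0.001 -0.0104 0 8 0; 0.0008 -0.0104 0 8 0; 0.0026 -0.01 0 4 0;0 0 0 0 0' 10
```

```text
time_s: 5.3
tool_pos: [0.491, 0.105, 0.0821]
tool_rot: [179.8, 0.1, 139.4]
force: [3.3, -0.1, -1.1]
grip_width: 0.0114
grasp_force: 10.0
time_s: 6.05
tool_pos: [0.4853, 0.054, 0.0819]
tool_rot: [180.0, 0.0, 175.0]
force: [-0.9, 0.6, 3.9]
grip_width: 0.0112
grasp_force: 10.0
```

The latch is gripped at 0.0112 m and sits at about 104°. Next: release, rise and go over to the spatula.

```bash
python3 -m creep '0 0 0 0 0.04; 0 0 0 0 0.04; 0 0 0 0 0.04; 0 0 0.04 0 0.04; 0 0 0.04 -10 0.04; 0.004 -0.02 0 -10 0.04;0.004 -0.02 0 -10 0.04; 0.004 -0.02 0 -10 0.04' 10; python3 -m creep '0.004 -0.025 0 -10 0.04; 0.004 -0.025 0 -10 0.04; 0.004 -0.025 0 -10 0.04; 0.004 -0.025 0 -10 0.04;  0.004 -0.025 0 -10 0.04; 0 0 0 -10 0.04; 0 0 0 -10 0.04; 0 0 0 -10 0.04' 10;  python3 -m creep '0 0 0 -10 0.04; 0 0 0 -1 0.04; 0 0 0 0 0.04'
python3 - <<'E'
from h import *
a=snap("side");b=snap("top")
np.set_printoptions(precision=4,suppress=True)
S=[r for r in finder.tip_of("latch_grip","side")[:2]];Tp=finder.tip_of("latch_grip","top")[:2];print(S,Tp)
A=cv2.resize(a[130:280,250:400],(400,400),interpolation=2);B=cv2.resize(b[130:280,230:380],(400,400),interpolation=2)
cv2.imwrite("pics/d.png",np.hstack([A,B])[:,:,::-1])
E
```

```text
time_s: 7.05
tool_pos: [0.4971, -0.0061, 0.1616]
tool_rot: [180.0, 0.0, 134.8]
force: [-1.0, 0.3, -0.4]
grip_width: 0.0396
grasp_force: 0.0
time_s: 8.05
tool_pos: [0.5169, -0.1306, 0.1614]
tool_rot: [-180.0, 0.0, 54.8]
force: [0.4, -0.2, 0.7]
grip_width: 0.0399
grasp_force: 0.0
time_s: 8.43
tool_pos: [0.517, -0.1305, 0.1615]
tool_rot: [-180.0, 0.0, 44.3]
force: [0.3, 0.3, 0.2]
grip_width: 0.0399
grasp_force: 0.0
[] [{'xy': [269.4, 210.4], 'p': 0.56}]
```

View pics/d.png

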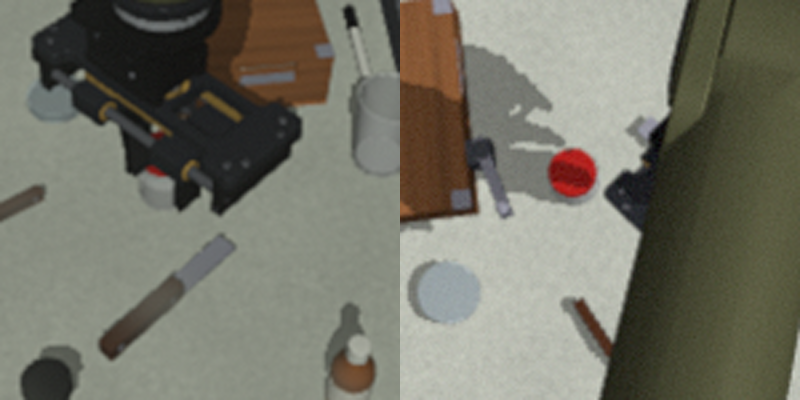

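The latch points away from the lid (right panel, 505,212), so it is clear. I'll lower onto the handle and grip it.

```bash
python3 -m creep '0.001 -0.0035 -0.05 0 0.04; 0 0 -0.05 0 0.04; 0 0 -0.035 0 0.04; 0 0 -0.015 0 0.04; 0 0 -0.0075 0 0.04; 0 0 0 0 0.04; 0 0 0 0 0; 0 0 0 0 0' 50; python3 -m creep '0 0 0 0 0; 0 0 0 0 0; 0 0 0 0 0' 50
```

```text
time_s: 9.62
tool_pos: [0.5188, -0.1342, 0.0051]
tool_rot: [179.9, -0.1, 44.1]
force: [0.4, 0.0, -0.0]
grip_width: 0.0272
grasp_force: 0.0
time_s: 10.0
tool_pos: [0.5183, -0.134, 0.0046]
tool_rot: [180.0, -0.0, 44.1]
force: [-1.7, 0.7, 4.9]
grip_width: 0.0157
grasp_force: 50.0
```

```bash
python3 -m creep '0 0 0.03 0 0; 0 0 0.045 0 0; 0 0 0.035 0 0; 0.02 0.018 0 8.5 0; 0.02 0.017 0 8.5 0; 0.02 0.017 0 8.5 0; 0.02 0.017 0 8.5 0; 0.02 0.017 0 8.5 0' 50; python3 -m creep '0.0185 0.0165 0 8.5 0; 0 0 0 0 0; 0 0 0 0 0' 50
python3 - <<'E'
from h import *
np.set_printoptions(precision=4,suppress=True)
a=snap("side");b=snap("top")
for n in("spatula_tip","slot"): print(n,[[(np.round(r["xy"],1),round(r["p"],2)) for r in finder.tip_of(n,c)[:4]] for c in("side","top")])
o=get_obs();t=o["tool_pos"];y=np.radians(o["tool_rot"][2]);tip=np.array(t)+np.r_[.085*np.cos(y),.085*np.sin(y),.0054];print(t,o["tool_rot"],tip,proj("side",tip),proj("top",tip))
A=cv2.resize(a[110:210,310:410],(400,600),interpolation=2);B=cv2.resize(b[100:200,220:320],(400,600),interpolation=2)
cv2.imwrite("pics/e.png",np.hstack([A,B])[:,:,::-1])
E
```

```text
time_s: 11.0
tool_pos: [0.6183, -0.0477, 0.1134]
tool_rot: [-180.0, 0.0, 86.9]
force: [-0.4, -0.0, -1.5]
grip_width: 0.0159
grasp_force: 50.0
time_s: 11.38
tool_pos: [0.6355, -0.033, 0.1135]
tool_rot: [-179.9, 0.1, 94.9]
force: [-0.8, -1.3, -0.4]
grip_width: 0.0156
grasp_force: 50.0
spatula_tip [[(array([166.1, 305.7]), 0.64), (array([221. , 218.5]), 0.59), (array([296.7, 157.1]), 0.4), (array([330.8, 122.8]), 0.21)], [(array([407.9, 313.4]), 0.57), (array([380.2, 146.2]), 0.24)]]
slot [[(array([351.4, 152.3]), 0.64), (array([282.1, 325.1]), 0.42)], [(array([248.5, 152.9]), 0.77)]]
[ 0.6362 -0.0322  0.1143] [179.9882   0.0023  95.0278] [0.6288 0.0525 0.1197] [354.6467 150.3055] [267.3576 146.7234]
```

View pics/e.png

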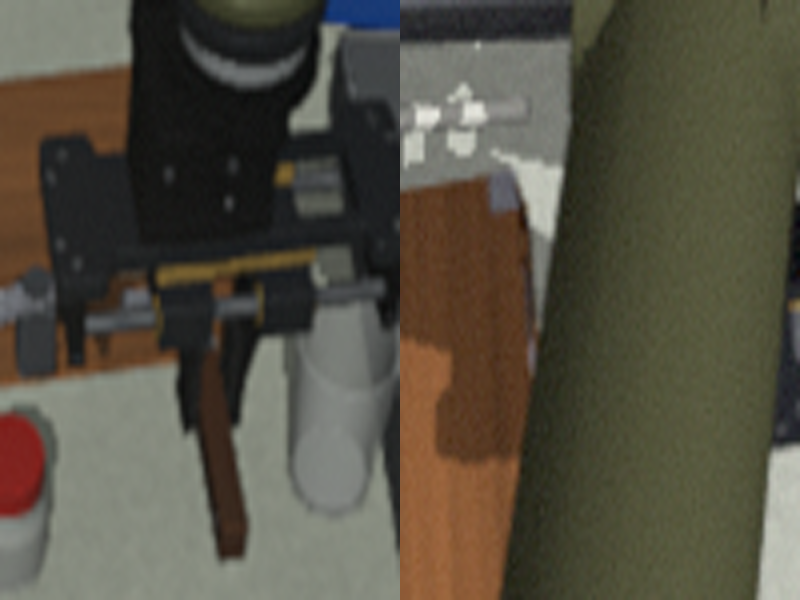

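Run:
```python
from h import *
np.set_printoptions(precision=4,suppress=True)
print("slot proj",proj("side",[.6251,.0982,.0557]),proj("side",[.6251,.0982,.05]),"strip seen (350,159)", atz("side",(350.1,158.8),.05))
e=np.array([.6423,-.1019,.1143]);
for dz in(-.0046,.0154): print("hend",proj("side",e+[0,0,dz]))
```

```text
slot proj [349.3967 156.2086] [349.2363 157.7896] strip seen (350,159) [0.627  0.0944 0.05  ]
hend [367.6322 202.6746]
hend [368.6426 196.7599]
```

```bash
python3 -m creep '0 0 -0.03 0 0; 0 0 -0.024 0 0; 0 0 -0.01 0 0; -0.001 0.015 0 0 0; -0.001 0.015 0 0 0; 0 0 0 0 0; 0 0 0 0 0' 50
```

```text
time_s: 12.55
tool_pos: [0.6349, -0.0015, 0.0508]
tool_rot: [179.9, 0.0, 95.1]
force: [0.7, -0.2, -0.5]
grip_width: 0.0153
grasp_force: 50.0
```

```bash
python3 -m creep '-0.001 0.008 0 0 0; -0.001 0.008 0 0 0; -0.001 0.008 0 0 0; 0 0 0 0 0' 50
```

```text
time_s: 13.05
tool_pos: [0.6314, 0.0238, 0.05]
tool_rot: [-180.0, -0.0, 95.2]
force: [0.8, 0.4, -0.4]
grip_width: 0.0155
grasp_force: 50.0
```

```bash
python3 -m creep '-0.001 0.01 0 0 0; -0.001 0.01 0 0 0; -0.001 0.008 0 0 0; 0 0 0 0 0' 50;  python3 -m creep '0 0 0.004 0 0; 0 0 0.004 0 0; 0 0 0.004 0 0; 0 0 0 0 0' 50
```

```text
time_s: 13.55
tool_pos: [0.6284, 0.0518, 0.05]
tool_rot: [-180.0, -0.0, 95.2]
force: [-0.1, -0.6, -0.9]
grip_width: 0.0159
grasp_force: 50.0
time_s: 14.05
tool_pos: [0.6285, 0.0502, 0.0624]
tool_rot: [180.0, 0.0, 95.1]
force: [0.2, -0.1, -0.7]
grip_width: 0.0157
grasp_force: 50.0
```

```bash
python3 -m creep '0 0 0.008 0 0; 0 0 0.008 0 0; 0 0 0.008 0 0; 0 0 0 0 0' 50
python3 - <<'E'
from h import *
a=snap("side");b=snap("top")
A=cv2.resize(a[90:210,280:420],(500,500),interpolation=2);B=cv2.resize(b[100:220,180:260],(300,500),interpolation=2)
cv2.imwrite("pics/f.png",np.hstack([A,B])[:,:,::-1])
E
```

```text
time_s: 14.55
tool_pos: [0.6293, 0.0501, 0.0874]
tool_rot: [179.9, 0.0, 95.1]
force: [-0.6, -0.2, -0.5]
grip_width: 0.0157
grasp_force: 50.0
```

View pics/f.png

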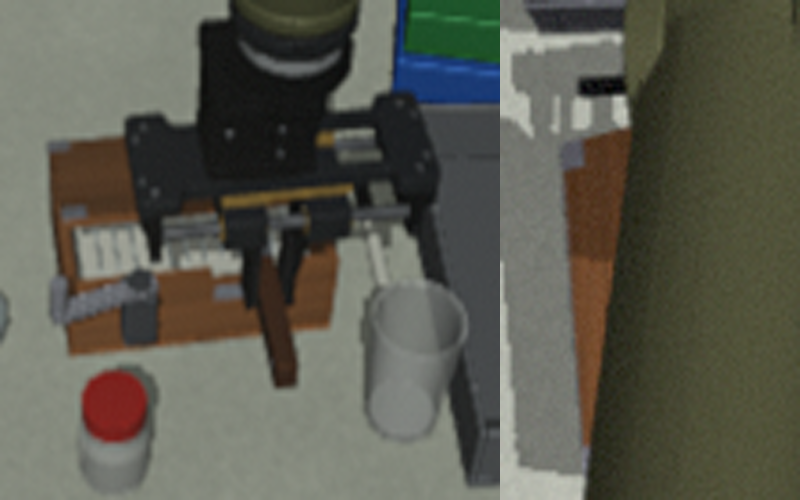

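The lid is coming up: the slides show at (110,250), and it has opened about 20°. I'll follow its arc up and back.

```bash
python3 -m creep '-0.001 0.007 0.0085 0 0; -0.001 0.007 0.0085 0 0; 0 0.007 0.008 0 0; -0.001 0.008 0.007 0 0; -0.001 0.008 0.007 0 0; -0.001 0.008 0.007 0 0; 0 0 0 0 0' 50;  python3 -m creep '-0.001 0.008 0.004 0 0; 0 0.007 0.003 0 0; -0.001 0.007 0.002 0 0; -0.001 0.008 0.001 0 0; -0.001 0.008 0 0 0; 0 0.008 0 0 0; 0 0 0 0 0' 50
```

```text
time_s: 15.52
tool_pos: [0.6236, 0.0977, 0.1328]
tool_rot: [179.9, -0.1, 95.2]
force: [0.2, 0.3, -0.6]
grip_width: 0.016
grasp_force: 50.0
time_s: 16.4
tool_pos: [0.6192, 0.1432, 0.1418]
tool_rot: [-180.0, -0.1, 95.2]
force: [0.2, 1.1, -0.3]
grip_width: 0.0154
grasp_force: 50.0
```

```bash
python3 -m creep '-0.001 0.007 0 0 0; -0.001 0.007 0 0 0; 0 0.005 0 0 0; 0 0 0 0 0' 50
python3 - <<'E'
from h import *
a=snap("side");b=snap("top")
A=cv2.resize(a[70:210,270:410],(400,400),interpolation=2);B=cv2.resize(b[100:240,150:290],(400,400),interpolation=2)
cv2.imwrite("pics/g.png",np.hstack([A,B])[:,:,::-1])
E
```

```text
time_s: 16.9
tool_pos: [0.6173, 0.1615, 0.1419]
tool_rot: [-180.0, -0.0, 95.2]
force: [-0.7, 0.2, -0.5]
grip_width: 0.0154
grasp_force: 50.0
```

View pics/g.png

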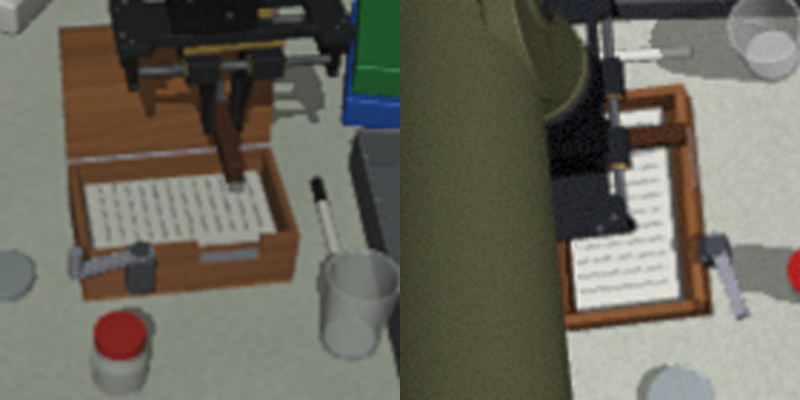

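The lid stands upright or slightly past it, with the slides exposed. The jar and beaker have not moved. I'll back out and lay the spatula down.

```bash
python3 -m creep '0.001 -0.01 0 0 0; 0.002 -0.025 0 0 0; 0.003 -0.035 0 0 0; 0.002 -0.04 0 0 0; -0.01 -0.045 0 0 0; -0.015 -0.045 0 0 0; -0.015 -0.045 0 0 0; -0.015 -0.046 0 0 0' 50; python3 -m creep '0 0 -0.03 0 0; 0 0 -0.045 0 0; 0 0 -0.03 0 0; 0 0 -0.02 0 0; 0 0 -0.008 0 0; 0 0 -0.0035 0 0; 0 0 0 0 0; 0 0 0 0 0' 50
```

```text
time_s: 18.0
tool_pos: [0.5697, -0.133, 0.1424]
tool_rot: [180.0, 0.0, 95.0]
force: [0.6, -1.0, -0.3]
grip_width: 0.0157
grasp_force: 50.0
time_s: 19.0
tool_pos: [0.5713, -0.1308, 0.0065]
tool_rot: [179.9, 0.0, 95.1]
force: [0.4, 1.1, 0.1]
grip_width: 0.0153
grasp_force: 50.0
```

```bash
python3 -m creep '0 0 -0.0015 0 0; 0 0 0 0 0; 0 0 0 0 0.03; 0 0 0 0 0.03; 0 0 0 0 0.03; 0 0 0.03 0 0.03; 0 0 0.05 0 0.03; 0 0 0.06 0 0.03' 20; python3 -m creep '-0.02 -0.04 0.02 0 0.03; -0.02 -0.04 0 0 0.03; -0.02 -0.04 0 0 0.03; -0.02 -0.04 0 0 0.03; -0.02 -0.04 0 0 0.03; 0 -0.04 0 0 0.03; 0 0 0 0 0.03' 20;  python3 - <<'E'
from h import *
a=snap("side");b=snap("top")
A=cv2.resize(a[60:300,220:440],(400,436),interpolation=2);B=cv2.resize(b[90:310,180:400],(400,436),interpolation=2)
cv2.imwrite("pics/i.png",np.hstack([A,B])[:,:,::-1])
E
```

```text
time_s: 20.0
tool_pos: [0.5695, -0.1305, 0.1445]
tool_rot: [-179.9, -0.0, 95.1]
force: [2.2, 0.2, -0.5]
grip_width: 0.0298
grasp_force: 0.0
time_s: 20.88
tool_pos: [0.4686, -0.3744, 0.1642]
tool_rot: [-179.9, 0.1, 94.8]
force: [0.0, 0.2, -0.4]
grip_width: 0.0299
grasp_force: 0.0
```

View pics/i.png

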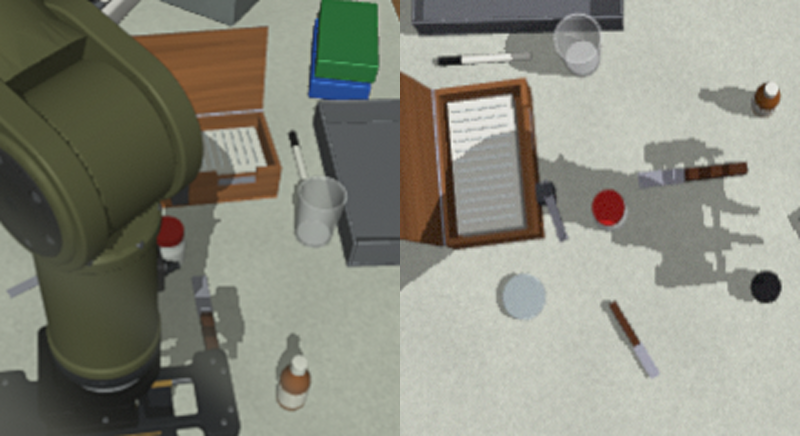

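The lid stands open. The spatula lies flat on the table at right-panel (690,175), and the jar, beaker and bottle are where they were. I'll check the lid angle once, then hand in.

Run:
```python
from h import *
b=snap("top")
r=finder.tip_of("lid_edge","top")
print([(x["xy"],x["p"]) for x in r[:2]])
h=np.array([.5784,.2245]);u=np.array([-.0906,.9959])
for a in(80,90,100,109):
    t=np.radians(a);q=h-u*.13*np.cos(t);print(a,proj("top",[*q,.0605+.13*np.sin(t)]))
ticket.sign_off()
```

```text
[([171.4, 165.4], 0.64)]
80 [196.04560435 162.23652372]
90 [185.64254173 163.21074462]
100 [175.78329665 164.55541638]
109 [167.71313406 166.03274117]
the job is handed in; nothing more can be done
```

The job is handed in: the latch is swung clear (about 104°), the lid stands open leaning back at about 100–105°, the spatula lies on the table, and the jar, beaker and amber bottle stand where they were, all in about 21 s of the 69 s allowed.

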